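# Check the turntable's brake lever

### The arm

A 6-joint arm with a two-finger parallel gripper is mounted at the origin on the work surface. World frame = base frame: x ahead of the robot, y to its left, z up, the work surface at z = 0. Lengths are in m, angles in rad, forces in N, time in s.
With the tool pointing down it reaches from about 0.35 to 0.775 m from the base axis. Payload 5.5 kg.
Tool frame: the origin (TCP) lies midway between the tips of the shut fingers; the grasp point (between the pads) lies 19 mm behind it; z points along the fingers, y is the line along which they close (so a half turn about z gives the same grasp; the last joint's range is limited). The gripper opens to 85 mm and grips with 20 to 120 N. Pads are 22 mm wide; open, the fingers measure 114 mm over their backs; the gripper's body (76 mm by 85 mm) begins 54 mm behind the grasp point. The pads swing forward as they close: fully open they stand 13 mm farther back than shut.
Start: joints at [-1.253, 0.313, 0.046, 1.304, 0, 1.431], TCP at [0.254, -0.516, 0.231] pointing down, gripper open.
Joint ranges: [-2.76, 2.76], [-0.86, 1.69], [-1.03, 1.26], [-2.2, 2.34], [-1.47, 1.5], [-3.14, 3.14]. Speed limits (rad/s): [2.57, 2.57, 3.14, 3.14, 3.14, 3.14].

### API

Orientations are given as a unit quaternion [w, x, y, z].
In Python, from workcell import env gives the robot as it stands.
- The arm moves only by the tool move_arm, never from a script. Its argument "targets" is a list of rows, each a list of 3 entries, a list of its own where there are three numbers: the shift along the tool's x, y, z in mm, then the turn, a rotation vector about the tool's x, y, z in units of 10 degrees (1.0 is 10 degrees), then the closure, from -1 (fully open) to 1 (shut). In form: [[[dx, dy, dz], [ax, ay, az], gripper], ...]. A call has 1 to 5 rows; each row is the pose to reach, as a shift and turn from the pose commanded when the call began, along the tool's axes at that moment; what a row does not reach only later rows make up. A row lasts 1/8 s, in which the tool goes at most 62.5 mm and 10.7 degrees, less where a joint would pass 70% of its speed; a pose out of reach is approached as far as the arm can. A call with a gripper value outside its range is refused whole. The fingers move at their own pace and stop on an object; "squeeze" is the grip in N (left out, the last holds). Time passes only in rows, so rows that repeat a pose let the fingers close. It gives the time, the measured TCP pose, the force, the opening and the grip force at its end, in the units of the state.
- env.get_state(): the state, without advancing time (a new reading comes with each control period).
- env.read_camera(name): name is "scene" or "top" or "wrist"; returns a dict with "pixels" (420x560x3 uint8, red, green, blue), "fovy" (degrees; the focal length in pixels is half the picture's height over the tangent of half this angle, whatever the lens; pixels are square), "cx", "cy" (the principal point, pixels), "extrinsics" (4x4, takes a point from world to camera coordinates); the wrist camera has in their place "mount" (4x4, takes a point from camera to tool coordinates, whose origin is the TCP and whose axes are the flange's). Camera axes: x right, y up, looking along -z (the intrinsics and any distortion apply to the point x, -y, -z); pixel columns grow to the right and rows downward; lengths in m; the calibration is good to about 2 mm. The wrist camera is an equidistant fisheye: a pixel r from the principal point sees the ray r / f radians off the axis. A picture is of the moment at which its call begins: read the wrist's pose just before it. There is no depth.
- env.hand_in(): hands the job in; it is judged then, once.
Trained networks look in a picture, given as the dict that the camera call returned (one of the last four; its "shot" number tells which), for a name from the list of things; names that differ only in an ending like _2 or _b are one class to them, and where a whole thing is asked for, a point or a joint stands for the part that bears it (a point fixed in the world has none). Each returns a list of dicts, best first, with "confidence" (0 to 1); they miss things now and then, are a little off and sometimes report something else, mostly with a low value. They report only what shows in the picture. A call takes as long as a camera call. They do not tell look-alikes from the thing itself.
- env.spot_in(thing, picture): "centre" ([x, y, z] in m, in world coordinates, good to about 4 mm: the middle of the surface that is visible of it).
- env.regions_of(thing, picture): "mask" (420x560 bool, what is visible of it).
- env.landmark_of(thing, picture): "centre" ([x, y, z] in m, in world coordinates, good to about 4 mm: a listed point, or the origin of a listed thing).
The state is a dict: "clock": time; "joint_pos": joint angles; "qvel": joint speeds; "tau": joint torques, N m; "tcp_pos": TCP position; "orientation": TCP orientation; "wrist_force": force on the tool from outside, world axes, zero at the start; "ft_torque": the same for the moment, N m; "finger_gap": finger opening in m; "grip_force": force on a finger pad.
Only numpy, scipy, OpenCV 4.12 (cv2) and the standard library are available. Lean on these libraries where they do the work, as an engineer would, in place of code of your own. Each camera call takes 0.05 s, during which the arm holds its last target. There are 200 camera calls.

### The job

Check the brake of the decorating turntable that has the vase on it: with the outside of your fingers press its lever in towards the fixed bar until it comes up against its stop, short of the bar, keep it there for a full second, let it spring right back out, then press it in to the stop again and finish while holding it there. Only press the lever from its outer side, without forcing it: do not grip it or the bar, and leave the vase, the other turntable's lever and everything else where they are.

Things in the scene. Friction and masses are not known exactly. Their poses are not given: they have to be found in the camera images.
- work: The turntable under the vase: a grey steel decorating turntable fixed to the table, wheel 190 mm across, its top 90 mm high. Origin under the wheel's centre at table height; the fixed bar and the brake lever stick out side by side along its own -x (roughly towards the robot), to about 260 mm; +y is the bar's side, -y the lever's.
- work_brake (a joint): Brake lever of the turntable with the vase: swing about a vertical pivot, rad. 0 is fully out, where a spring holds it; grows as the free end swings towards the bar, to a hard stop at 0.34, nearly parallel to the bar and about 30 mm short of it. The spring takes about 3 N at the pressing place to start and 6 N to hold at the stop.
- work_pivot (a point): That brake lever, a flat aluminium blade on edge, 9 mm thick, 134 mm long, spanning heights 55 to 77 mm. Origin on the pivot axis, at mid-height (66 mm above the table); its own -x runs along the blade to the free end (rounded, 18 mm thick), its own +y is horizontal, towards the bar: the pressing direction. The outer face, to be pressed, lies at y = -4.5 mm.
- work_pad (a point): The pressing place on that lever: on the outer face, 95 mm from the pivot, at mid-height. Axes as the lever's.
- work_bar: The fixed bar beside that lever: a round rod with a black rubber grip, 24 mm across, 140 mm long, along the turntable's x, axis 66 mm above the table. Origin at its rooted end; its own -x runs to the free end.
- vase: White ceramic vase, 86 mm across, 185 mm high, 0.45 kg, standing loose on the middle of one turntable's wheel. Origin at the centre of its underside, z up.
- spare: The other turntable, with nothing on it; the same in every way: a grey steel decorating turntable fixed to the table, wheel 190 mm across, its top 90 mm high. Origin under the wheel's centre at table height; the fixed bar and the brake lever stick out side by side along its own -x (roughly towards the robot), to about 260 mm; +y is the bar's side, -y the lever's.
- spare_brake (a joint): Brake lever of the empty turntable, same meaning as work_brake; to be left alone.
- paint_tall: a loose black paint bottle, 38 mm across, 115 mm high. Bystander; origin at the centre of its underside.
- paint_short: a loose black paint bottle, 40 mm across, 95 mm high. Bystander; origin at the centre of its underside.
- jar: a loose glass jar, 66 mm across, 50 mm high. Bystander; origin at the centre of its underside.
- cutout: a loose flat wooden cut-out, 60 x 36 mm, 10 mm thick, lying on the table beside the bar of the turntable with the vase. Bystander; origin at the centre of its underside.
- brush: a loose paint brush lying flat beside the bar of the empty turntable. Bystander.
- water_cup: a loose white cup, 72 mm across, 85 mm high. Bystander; origin at the centre of its underside.
- sponge: a loose sponge block, 90 x 60 x 30 mm. Bystander; origin at the centre of its underside.
Mind the look-alikes: they are no part of the job. Of the things shaped like the vase, the white one is meant.

How it is judged:
On the way, in this order (a step that is already met when the one before it is completed fails the run):
1. the lever is pressed in to its stop by the fingers and kept there (value of joint work_brake above 0.3 rad and contact force between the fingers and work_brake above 1 N), for 0.7 s.
2. the lever is let go and springs right back out (value of joint work_brake below 0.05 rad), for 0.1 s.
3. the lever is pressed in to its stop again (all of step 1), for 0.2 s.
At the end, for the whole second after the job is handed in: The fingers are holding the lever of the turntable with the vase in at its stop (joint above 0.30 of 0.34 rad, pressed with 1 to 45 N), at rest; the vase stands upright within 15 mm of where it was; the other lever is out (all of step 3 and contact force between anything else and work_brake below 45 N and value of joint spare_brake below 0.1 rad and distance of vase from where it was at the start of the episode below 0.015 m and angle between vase's own z axis and vertical below 0.15 rad and velocity of joint work_brake below 0.2 rad/s); the arm keeps its last pose, push and grip.
It fails at once if the lever is gripped or hooked between the fingers, or the fingers push or pinch the fixed bar ((contact force between the fingers and work_brake above 1 N and y of the grasp point in the frame of work_pivot between -0.005 and 0.08 m and x of the grasp point in the frame of work_pivot between -0.16 and 0.02 m and z of the grasp point in the frame of work_pivot below 0.024 m) or contact force between the fingers and work_bar above 3 N).
It fails at once if the lever is forced (more than 45 N) (contact force between anything else and work_brake above 45 N).
It fails at once if the other turntable's brake lever is pressed (value of joint spare_brake above 0.08 rad).
It fails at once if the vase is shifted more than 15 mm, lifted or tipped (distance of vase from where it was at the start of the episode above 0.015 m or angle between vase's own z axis and vertical above 0.15 rad).
It fails at once if a bystander is moved more than 20 mm (distance of any of paint_tall, paint_short, jar, cutout, brush, water_cup, sponge from where it was at the start of the episode above 0.02 m).
It also fails if it takes over 48 s, if anything falls off the work surface, if the arm or the gripper's body presses on something with over 40 N, if the wrist force passes 120 N, or if a joint passes its speed limit or range.

## Working session

There is one attempt and no reset: what is moved stays moved. The work goes in short steps, Python scripts to look and compute and a tool call to move; the robot and the scene stay as the last step left them, time stands still between calls to the robot, and variables do not carry over. Pictures are saved under pics/ and viewed, at most 10 in all, crops included, and the job is handed in when it is done.

Besides the shell and the picture viewer there is one more tool, called after "Request:" as name(argument=value, ...), one argument or row to a line, values as JSON. move_arm: Moves the arm, as the interface text tells. Its arguments: {"type":"object","properties":{"targets":{"type":"array","items":{"type":"array"}},"squeeze":{"type":"number"}},"required":["targets"]}

```bash
mkdir -p pics; ls; python3 - <<'E'
from workcell import env
import cv2,numpy as np
s=env.get_state();print(s)
for c in("scene","top"):
    p=env.read_camera(c);cv2.imwrite(f"pics/{c}1.png",p["pixels"][:,:,::-1])
    for t in("work_pivot","work_pad","work","work_bar","vase"):
        for r in env.landmark_of(t,p)[:4]:print(c,t,np.round(r["centre"],3),round(r["confidence"],2))
E
```

```text
pics
{'clock': 0.0, 'joint_pos': array([-1.25263635e+00,  3.14015236e-01,  4.49762536e-02,  1.30361283e+00,
       -2.34030752e-05,  1.43117966e+00]), 'qvel': array([-0.00090116,  0.0010156 ,  0.00043214,  0.00149144,  0.00063094,
       -0.00047874]), 'tau': array([ 1.13152277e-03, -4.80627608e+01,  2.98532850e+01,  1.93736394e-02,
        7.16635464e-05,  5.14498311e-06]), 'tcp_pos': array([ 0.25393645, -0.51531031,  0.23039933]), 'orientation': array([-9.23005829e-04,  9.73918809e-01,  2.26894894e-01, -9.43661638e-05]), 'wrist_force': array([-0.15652068,  0.5987876 ,  0.63835227]), 'ft_torque': array([ 0.05558799, -0.00255021,  0.01143051]), 'grip_force': 0.0, 'finger_gap': 0.0855120554603201}
scene work_pivot [ 0.535  0.5   -0.001] 0.63
scene work_pad [ 0.538 -0.386  0.064] 0.37
scene work [ 0.716 -0.269 -0.005] 0.7
scene work_bar [ 0.594 -0.284  0.072] 0.46
scene vase [ 0.584 -0.057  0.001] 0.89
scene vase [ 0.37  -0.286  0.002] 0.89
scene vase [ 0.722 -0.456  0.   ] 0.83
scene vase [ 0.715 -0.269  0.093] 0.81
top work_pivot [ 0.608 -0.325  0.061] 0.71
top work_pivot [0.537 0.299 0.001] 0.47
top work_pad [ 0.534 -0.384  0.062] 0.74
top work_pad [ 0.675  0.443 -0.002] 0.72
top work [ 0.714 -0.271 -0.   ] 0.88
top work [ 0.721  0.245 -0.002] 0.44
top work_bar [ 0.596 -0.287  0.068] 0.64
top work_bar [0.536 0.302 0.004] 0.48
top vase [ 0.37  -0.285 -0.001] 0.92
top vase [ 0.579 -0.052  0.001] 0.88
top vase [ 0.708 -0.267  0.091] 0.76
top vase [ 0.612 -0.324  0.061] 0.73
```

View pics/scene1.png

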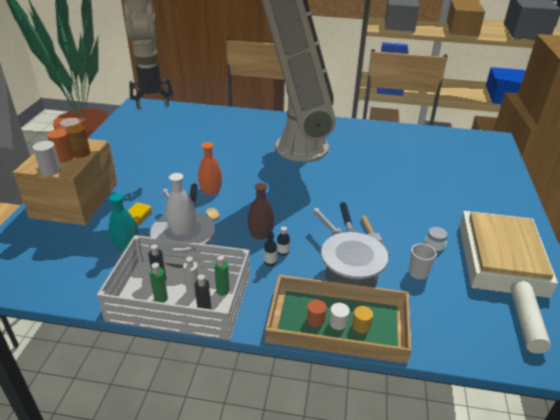

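View pics/top1.png

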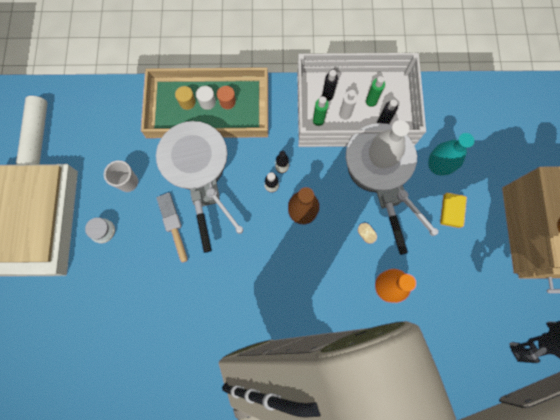

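The scene view shows the grey turntable with the white vase at about (180,225). In the top view it is at (382,157), with its bar at (388–402, 195–250) and its lever running to (435,232) on the right. Clear space lies beyond the lever, with the sponge at (455,210). The networks' pivot and pad positions agree with this. The tool yaw already suits a press along tool -y, so I'm moving above the place with the fingers shut.

Request:
move_arm(
  targets=[
    [[55,8,0],[0,0,0],1],
    [[110,16,0],[0,0,0],1],
    [[165,24,10],[0,0,0],1],
    [[220,32,20],[0,0,0],1],
    [[270,40,30],[0,0,0],1],
  ],
  squeeze=20,
)

```text
clock: 1.23
tcp_pos: [0.5159, -0.4316, 0.2011]
orientation: [0.0, 0.974, 0.227, 0.0]
wrist_force: [1.1, -0.3, 1.0]
finger_gap: 0.0001
grip_force: 0.0
```

Request:
move_arm(
  targets=[
    [[45,10,10],[0,0,0],1],
    [[48,12,20],[0,0,0],1],
    [[48,12,20],[0,0,0],1],
  ],
)

```text
clock: 1.6
tcp_pos: [0.5618, -0.4214, 0.1798]
orientation: [-0.001, 0.974, 0.227, -0.001]
wrist_force: [-0.7, 1.3, -0.2]
finger_gap: 0.0
grip_force: 0.0
```

```bash
cat > h.py <<'E'
from workcell import env
import cv2,numpy as np
from scipy.spatial.transform import Rotation as R
def tool(s):
    q=s["orientation"];return R.from_quat([q[1],q[2],q[3],q[0]]).as_matrix()
E
python3 - <<'E'
from h import *
s=env.get_state();print(s["clock"],s["tcp_pos"],s["finger_gap"],s["wrist_force"],s["joint_pos"])
for c in("wrist","top"):
    p=env.read_camera(c);cv2.imwrite(f"pics/{c}2.png",p["pixels"][:,:,::-1])
    for t in("work_pivot","work_pad","work","work_bar","sponge"):
        for r in env.landmark_of(t,p)[:2]:
            d=np.array(r["centre"])-s["tcp_pos"]
            print(c,t,np.round(r["centre"],3),round(r["confidence"],2),"tool mm",np.round(1000*tool(s).T@d))
E
```

```text
1.6 [ 0.56175909 -0.42140226  0.1797728 ] 3.156298776247429e-05 [-0.68490086  1.29476856 -0.20324248] [-7.57568498e-01  5.88825309e-01  3.47420463e-01  1.33209746e+00
 -4.52535744e-04  1.92571842e+00]
wrist work_pivot [ 0.612 -0.323  0.066] 0.55 tool mm [ 89. -66. 114.]
wrist work_pad [ 0.539 -0.382  0.066] 0.83 tool mm [ -3. -46. 114.]
wrist work_bar [ 0.599 -0.281  0.068] 0.76 tool mm [  96. -109.  112.]
top work_pivot [ 0.608 -0.331  0.062] 0.55 tool mm [ 82. -60. 118.]
top work_pivot [ 0.72   0.246 -0.002] 0.53 tool mm [ 438. -528.  182.]
top work_pad [ 0.535 -0.39   0.062] 0.8 tool mm [-10. -40. 118.]
top work_pad [ 0.714  0.001 -0.002] 0.21 tool mm [ 324. -311.  182.]
top work [ 0.713 -0.273 -0.004] 0.59 tool mm [201. -66. 184.]
top work_bar [ 0.599 -0.284  0.066] 0.96 tool mm [  94. -106.  113.]
top work_bar [ 0.522 -0.236 -0.004] 0.71 tool mm [  47. -183.  184.]
top sponge [ 0.584 -0.48  -0.001] 0.55 tool mm [ -6.  63. 181.]
top sponge [ 0.716  0.    -0.001] 0.53 tool mm [ 325. -310.  181.]
```

View pics/wrist2.png

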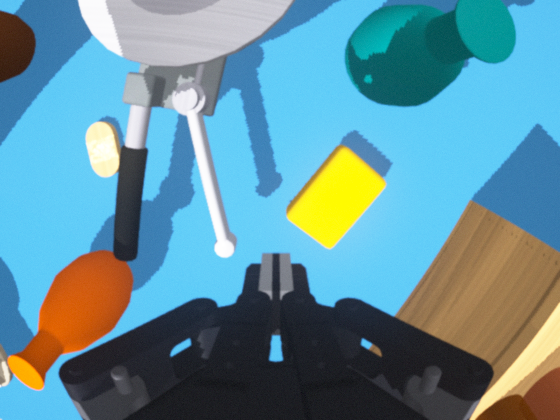

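The wrist view shows the lever running from (188,98) to (225,245), with the shut fingers at (275,270) on its outer side and the sponge clear of them. Descending.

Request:
move_arm(
  targets=[
    [[-3,0,40],[0,0,0],1],
    [[-6,0,80],[0,0,0],1],
    [[-6,0,110],[0,0,0],1],
    [[-6,0,130],[0,0,0],1],
    [[-6,0,130],[0,0,0],1],
  ],
)

```text
clock: 2.82
tcp_pos: [0.5558, -0.4234, 0.0491]
orientation: [-0.002, 0.974, 0.227, -0.001]
wrist_force: [-0.1, 0.3, -0.1]
finger_gap: 0.0004
grip_force: 0.0
```

Request:
move_arm(
  targets=[
    [[0,-10,0],[0,0,0],1],
    [[0,-20,0],[0,0,0],1],
    [[0,-28,0],[0,0,0],1],
    [[0,-36,0],[0,0,0],1],
    [[0,-36,0],[0,0,0],1],
  ],
)

```text
clock: 3.45
tcp_pos: [0.5414, -0.3928, 0.0523]
orientation: [0.001, 0.974, 0.227, 0.0]
wrist_force: [0.7, -2.4, 1.4]
finger_gap: -0.0003
grip_force: 1.4
```

```bash
python3 - <<'E'
from h import *
s=env.get_state();print(s["clock"],s["tcp_pos"],tool(s).T@s["wrist_force"],s["joint_pos"])
p=env.read_camera("wrist");cv2.imwrite("pics/wrist3.png",p["pixels"][:,:,::-1])
for t in("work_pivot","work_pad"):
    for r in env.landmark_of(t,p)[:2]:
            d=np.array(r["centre"])-s["tcp_pos"]
            print(t,np.round(r["centre"],3),round(r["confidence"],2),"tool mm",np.round(1000*tool(s).T@d))
E
```

```text
3.45 [ 0.54136657 -0.39278725  0.05227557] [-0.43511305  2.5123669  -1.35349989] [-7.47234514e-01  5.87119633e-01  2.31737850e-02  1.00450479e+00
 -7.25523058e-04  1.93652277e+00]
work_pivot [ 0.614 -0.324  0.066] 0.94 tool mm [ 96. -29. -14.]
work_pad [ 0.533 -0.38   0.064] 0.56 tool mm [ -2. -16. -12.]
```

View pics/wrist3.png

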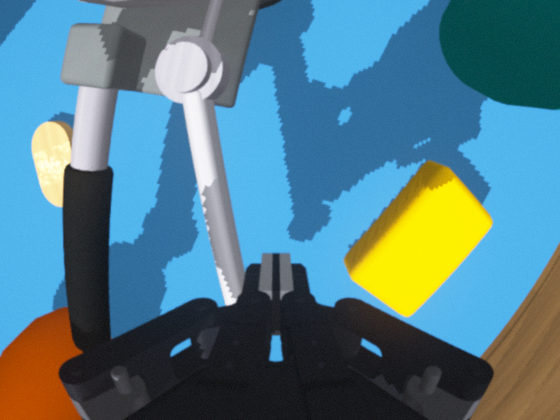

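The fingers, seen at about (262,285), have just met the outer face of the lever with 2.5 N. Now I'll press in by small steps.

Request:
move_arm(
  targets=[
    [[0,-5,0],[0,0,0],1],
    [[0,-10,0],[0,0,0],1],
    [[0,-15,0],[0,0,0],1],
    [[0,-20,0],[0,0,0],1],
    [[0,-20,0],[0,0,0],1],
  ],
)

```text
clock: 4.22
tcp_pos: [0.5317, -0.3745, 0.0514]
orientation: [0.0, 0.974, 0.227, -0.0]
wrist_force: [0.1, -6.4, 1.9]
finger_gap: 0.0003
grip_force: 2.6
```

Request:
move_arm(
  targets=[
    [[0,-2,0],[0,0,0],1],
    [[0,-4,0],[0,0,0],1],
    [[0,-6,0],[0,0,0],1],
    [[0,-6,0],[0,0,0],1],
  ],
)

```text
clock: 4.72
tcp_pos: [0.5296, -0.3694, 0.0514]
orientation: [0.001, 0.974, 0.227, -0.0]
wrist_force: [0.0, -5.9, 0.5]
finger_gap: -0.0002
grip_force: 2.8
```

Request:
move_arm(
  targets=[
    [[0,-1,0],[0,0,0],1],
    [[0,-2,0],[0,0,0],1],
    [[0,-3,0],[0,0,0],1],
    [[0,-3,0],[0,0,0],1],
  ],
)

```text
clock: 5.22
tcp_pos: [0.529, -0.368, 0.0515]
orientation: [0.002, 0.974, 0.226, 0.0]
wrist_force: [2.5, -8.8, -1.4]
finger_gap: 0.0001
grip_force: 4.5
```

```bash
python3 - <<'E'
from h import *
s=env.get_state();print(s["clock"],s["tcp_pos"],tool(s).T@s["wrist_force"])
p=env.read_camera("wrist");cv2.imwrite("pics/wrist4.png",p["pixels"][:,:,::-1])
for t in("work_pivot","work_pad"):
    for r in env.landmark_of(t,p)[:2]:
            d=np.array(r["centre"])-s["tcp_pos"]
            print(t,np.round(r["centre"],3),round(r["confidence"],2),"tool mm",np.round(1000*tool(s).T@d))
E
```

```text
5.225 [ 0.52899336 -0.36803814  0.05150794] [-1.66401632  9.00931141  1.38957261]
work_pivot [ 0.52  -0.356  0.063] 0.18 tool mm [ -2. -15. -12.]
work_pad [ 0.522 -0.356  0.063] 0.71 tool mm [ -1. -14. -12.]
```

View pics/wrist4.png

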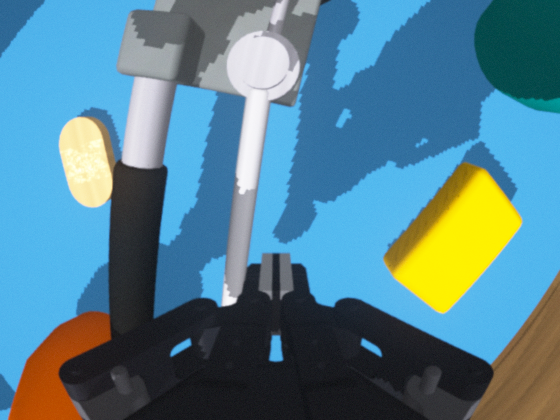

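The lever, from (262,65) to (232,300), is now nearly parallel to the bar. The force rose while the motion stalled, so it looks to be at its stop. I'll press a little more to confirm.

Request:
move_arm(
  targets=[
    [[0,-1,0],[0,0,0],1],
    [[0,-2,0],[0,0,0],1],
    [[0,-3,0],[0,0,0],1],
    [[0,-3,0],[0,0,0],1],
  ],
)

```text
clock: 5.88
tcp_pos: [0.5289, -0.3677, 0.0517]
orientation: [0.004, 0.974, 0.226, 0.001]
wrist_force: [5.5, -14.6, -6.0]
finger_gap: 0.0002
grip_force: 7.7
```

It is against the stop at about 16 N, so I'll hold for over a second.

Request:
move_arm(
  targets=[
    [[0,0,0],[0,0,0],1],
    [[0,0,0],[0,0,0],1],
    [[0,0,0],[0,0,0],1],
    [[0,0,0],[0,0,0],1],
    [[0,0,0],[0,0,0],1],
  ],
)

```text
clock: 6.5
tcp_pos: [0.5289, -0.3677, 0.0517]
orientation: [0.004, 0.974, 0.226, 0.001]
wrist_force: [5.5, -13.9, -5.3]
finger_gap: -0.0002
grip_force: 7.6
```

Request:
move_arm(
  targets=[
    [[0,0,0],[0,0,0],1],
    [[0,0,0],[0,0,0],1],
    [[0,0,0],[0,0,0],1],
    [[0,0,0],[0,0,0],1],
    [[0,0,0],[0,0,0],1],
  ],
)

```text
clock: 7.12
tcp_pos: [0.5289, -0.3677, 0.0517]
orientation: [0.004, 0.974, 0.226, 0.001]
wrist_force: [5.4, -14.6, -5.2]
finger_gap: -0.0002
grip_force: 7.6
```

Request:
move_arm(
  targets=[
    [[0,12,0],[0,0,0],1],
    [[0,24,0],[0,0,0],1],
    [[0,36,0],[0,0,0],1],
    [[0,48,0],[0,0,0],1],
    [[0,56,0],[0,0,0],1],
  ],
)

```text
clock: 7.75
tcp_pos: [0.5513, -0.4134, 0.0504]
orientation: [-0.001, 0.974, 0.227, -0.001]
wrist_force: [0.3, -0.6, -0.7]
finger_gap: 0.0004
grip_force: 0.0
```

Request:
move_arm(
  targets=[
    [[0,0,0],[0,0,0],1],
    [[0,0,0],[0,0,0],1],
    [[0,0,0],[0,0,0],1],
  ],
)

```text
clock: 8.12
tcp_pos: [0.5515, -0.4133, 0.0513]
orientation: [-0.0, 0.974, 0.227, -0.0]
wrist_force: [1.0, 0.5, 0.3]
finger_gap: 0.0002
grip_force: 0.0
```

```bash
python3 - <<'E'
from h import *
s=env.get_state();print(s["clock"],s["tcp_pos"],tool(s).T@s["wrist_force"])
p=env.read_camera("wrist");cv2.imwrite("pics/wrist5.png",p["pixels"][:,:,::-1])
for t in("work_pivot","work_pad"):
    for r in env.landmark_of(t,p)[:1]:
            d=np.array(r["centre"])-s["tcp_pos"]
            print(t,np.round(r["centre"],3),round(r["confidence"],2),"tool mm",np.round(1000*tool(s).T@d))
E
```

```text
8.125 [ 0.55148134 -0.41333938  0.05129812] [ 1.13734352 -0.04704585 -0.27252119]
work_pivot [ 0.58  -0.478  0.005] 0.74 tool mm [-3. 71. 46.]
work_pad [ 0.537 -0.383  0.064] 0.95 tool mm [  0. -34. -13.]
```

View pics/wrist5.png

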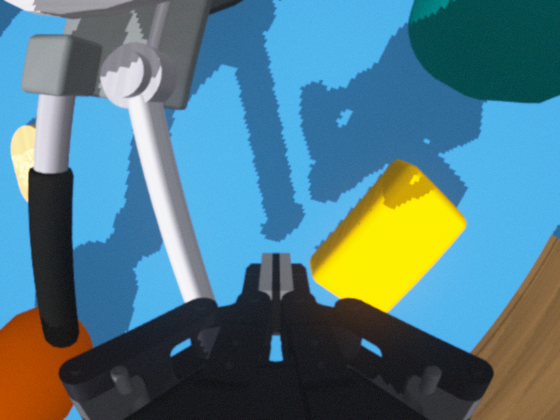

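The lever has sprung right back out, running from (135,75) to (200,300) with a clear gap to the fingers at (265,270). Now I'll press it in again the same way.

Request:
move_arm(
  targets=[
    [[0,-10,0],[0,0,0],1],
    [[0,-18,0],[0,0,0],1],
    [[0,-24,0],[0,0,0],1],
    [[0,-30,0],[0,0,0],1],
    [[0,-36,0],[0,0,0],1],
  ],
)

```text
clock: 8.9
tcp_pos: [0.5357, -0.3823, 0.0518]
orientation: [0.001, 0.974, 0.227, -0.0]
wrist_force: [-1.1, -6.7, -0.5]
finger_gap: -0.0003
grip_force: 2.3
```

Request:
move_arm(
  targets=[
    [[0,-5,0],[0,0,0],1],
    [[0,-10,0],[0,0,0],1],
    [[0,-14,0],[0,0,0],1],
    [[0,-17,0],[0,0,0],1],
    [[0,-20,0],[0,0,0],1],
  ],
)

```text
clock: 9.52
tcp_pos: [0.5288, -0.3677, 0.0522]
orientation: [0.004, 0.974, 0.226, 0.001]
wrist_force: [6.3, -16.8, -8.2]
finger_gap: -0.0002
grip_force: 8.6
```

Request:
move_arm(
  targets=[
    [[0,0,0],[0,0,0],1],
    [[0,0,0],[0,0,0],1],
    [[0,0,0],[0,0,0],1],
    [[0,0,0],[0,0,0],1],
    [[0,0,0],[0,0,0],1],
  ],
)

```text
clock: 10.15
tcp_pos: [0.5288, -0.3678, 0.0521]
orientation: [0.004, 0.974, 0.226, 0.001]
wrist_force: [4.0, -13.1, -5.8]
finger_gap: -0.0003
grip_force: 6.8
```

The TCP is back at the same stop position and the force is steady at about 14 N, so I'm handing in.

```bash
python3 -c "
from workcell import env
print(env.hand_in())"
```

```text
the job is handed in; nothing more can be done
None
```

I pressed the brake lever in to its stop and held it for over a second, saw it spring fully back out, then pressed it in again; I handed the job in at about 10 s while holding it there at about 14 N, and no verdict came back.

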